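# Saffron tin into the third gap of the rack

### The job

The saffron tin has been left out on the marble and belongs in the third gap from the left of the wooden tin rack. With a fingertip on top of the rack's rail, start over the first gap at the left end and run along it counting the gaps, full or empty: touch the rail over the first, the second and then the third, and go no farther along it. Then push the tin across the marble into that third gap, upright and fully home against the back, without gripping or lifting it, and leave everything else where it stands.

Things in the scene. Friction and masses are not known exactly. Their poses are not given: they have to be found in the camera images.
- rack: Low wooden tin rack fixed on the marble, no floor board: six upright boards 9 mm thick, 40 high, 75 apart centre to centre, from x = -38 mm (front) to +40. Between them five gaps 66 mm wide, open above and in front. Origin on the marble, mid third gap; x from front to back, y to the left as one looks into the gaps, z up. Gap centres from the left, y = +150, +75, 0, -75, -150 mm. First and fourth are filled
- rail: The rack's fixed wooden top rail: smooth straight bar 384 mm long, 14 wide, 24 tall, across the back of all five gaps; its top is 48 mm above the marble, higher than boards and containers. Origin mid top face, over the third gap, 33 mm behind the rack's origin; axes as the rack's, y along the bar to the left. Its front face (rack x = +26 mm) and a stretcher 4 to 16 mm high below it are the back of each gap
- loose_tin: The saffron tin: a closed round tin of dark steel with a bright steel lid, 56 mm in diameter and 38 mm high, about 100 g, standing loose on the marble in front of the rack: the only tin outside it. Origin at the centre of its underside, z up through its lid. Home in a gap, its centre is at about x = -2 mm in the rack's frame
- rack_tin: Another steel tin of the same size, standing in the first or fourth gap of the rack. Loose. Leave it alone. Origin at the centre of its underside, z up
- jar: Squat white porcelain jar with a cork lid, 52 mm in diameter and 39 mm high, in the other of these two gaps. Loose. Leave it alone. Origin at the centre of its underside, z up
- cups: Stack of four nested white porcelain finjan cups, 60 mm in diameter and 88 mm high, on the marble to the left of the rack. Loose. Leave it alone. Origin at the centre of its underside, z up
- date_box: Dark wooden date box with its lid on, 134 by 184 mm and 66 mm high, with a brass knob up to 89 mm, on the marble to the right of the rack. Loose. Leave it alone. Origin at the centre of its underside, z up
- flask: Black vacuum flask with twist cap, 74 mm in diameter and 247 mm high, standing on a copper-coloured tray 300 by 210 mm at the far left end of the console. Both fixed. Origin at the centre of its underside, 5 mm above the marble

How it is judged:
On the way, in this order (a step that is already met when the one before it is completed fails the run):
1. a fingertip touches the top rail over the first gap (contact force between the fingers and rail above 0.3 N and y of the grasp point in the frame of rail between 0.123 and 0.177 m), for 0.06 s.
2. then over the second gap (contact force between the fingers and rail above 0.3 N and y of the grasp point in the frame of rail between 0.048 and 0.102 m), for 0.06 s.
3. then over the third gap (contact force between the fingers and rail above 0.3 N and y of the grasp point in the frame of rail between -0.027 and 0.027 m), for 0.06 s.
4. then the tin is pushed in between the boards of the third gap (x of loose_tin in the frame of rack between -0.024 and 0.02 m and y of loose_tin in the frame of rack between -0.008 and 0.008 m), for 0.05 s.
At the end, for the whole second after the job is handed in: the saffron tin stands upright (within 0.08 rad) and at rest on the marble in the third gap from the left, home against the back within about 7 mm (x of loose_tin in the frame of rack between -0.009 and 0.02 m and y of loose_tin in the frame of rack between -0.008 and 0.008 m and height (world z) of loose_tin between -0.004 and 0.004 m and angle between loose_tin's own z axis and vertical below 0.08 rad and linear speed of loose_tin below 0.01 m/s); the robot touches nothing.
It fails at once if the saffron tin is lifted off the marble (more than 10 mm) or tipped over (more than 0.4 rad) (height (world z) of loose_tin above 0.01 m or angle between loose_tin's own z axis and vertical above 0.4 rad).
It fails at once if the fingers touch the rail beyond the third gap (more than 55 mm to the right of its middle) (contact force between the fingers and rail above 0.3 N and y of the grasp point in the frame of rail below -0.055 m).
It fails at once if the saffron tin is gripped: the fingers bear on it with over 15 N while it is still outside the gap (contact force between the fingers and loose_tin above 15 N and x of loose_tin in the frame of rack below -0.03 m).
It fails at once if the tin or the jar in the rack is moved more than 10 mm or tilted (distance of any of rack_tin, jar from where it was at the start of the episode above 0.01 m or angle between any of rack_tin, jar's own z axis and vertical above 0.2 rad).
It fails at once if the cups or the date box are moved more than 10 mm or tilted (distance of any of cups, date_box from where it was at the start of the episode above 0.01 m or angle between any of cups, date_box's own z axis and vertical above 0.2 rad).
It also fails if it takes over 64 s, if anything falls off the work surface, if the arm or the gripper's body presses on something with over 40 N, if the wrist force passes 120 N, or if a joint passes its speed limit or range.

### The arm

A 7-joint arm with a two-finger parallel gripper is mounted at the origin on the work surface. World frame = base frame: x ahead of the robot, y to its left, z up, the work surface at z = 0. Lengths are in m, angles in rad, forces in N, time in s.
With the tool pointing down it reaches from about 0.425 to 0.825 m from the base axis. Payload 3.6 kg.
Tool frame: the origin (TCP) lies where the fingers leave the gripper's body, on its centre line; the fingertips stand 73 mm ahead of it and the grasp point (between the pads) lies 54 mm ahead of it; z points along the fingers, y is the line along which they close (so a half turn about z gives the same grasp; the last joint's range is limited). The gripper opens to 85 mm and grips with 20 to 120 N. Pads are 22 mm wide; open, the fingers measure 114 mm over their backs; the gripper's body (76 mm by 85 mm) begins 54 mm behind the grasp point. The pads swing forward as they close: fully open they stand 13 mm farther back than shut.
Start: joints at [-1.214, 0.615, -0.013, 1.423, 0.008, 1.103, -0.04], TCP at [0.243, 0.603, 0.304] pointing down, gripper open.
Joint ranges: [-3.12, 3.12], [-0.3, 2.06], [-1.34, 1.32], [0.26, 2.42], [-1.36, 4.5], [0.01, 1.98], [-2.84, 2.84]. Speed limits (rad/s): [2.79, 2.79, 3.14, 3.14, 3.14, 3.14, 3.14].

### API

Orientations are given as a unit quaternion [x, y, z, w].
In Python, from station import arm, snapshot, camera_info, ticket gives the robot as it stands. Calls block until the motion is done:
- arm.movep(position, orientation): joint-space move of the TCP to a pose.
- arm.line_to(position, velocity=0.15, ori=None): straight line of the TCP; ori=None keeps the orientation; velocity is the mean speed in m/s.
- arm.move_j(angles): joint-space move.
- arm.move_gripper(opening, effort=None): opening from 0.0 (shut) to 1.0 (fully open); effort is the grip in N (None keeps the last); returns when the fingers have stopped.
- arm.pause(seconds).
- arm.ik(position, orientation): joint angles nearest the present ones, or None.
- snapshot(name): name is "scene" or "side" or "wrist"; returns the picture (480x640x3 uint8, blue, green, red); there is no depth.
- camera_info(name): a dict with "fx", "fy", "cx", "cy" (pixels), "R" (3x3) and "t" (3): a world point X has camera coordinates R X + t; the wrist camera has in their place "T_tool_cam" (4x4, takes a point from camera to tool coordinates, whose origin is the TCP and whose axes are the flange's). Camera axes: x right, y down, z forward; pixel columns grow to the right and rows downward; lengths in m; the calibration is good to about 2 mm. The wrist camera is an equidistant fisheye: a pixel r from the principal point sees the ray r / f radians off the axis. A picture is of the moment at which its call begins: read the wrist's pose just before it. camera_info takes no time and is no camera call.
A pose or a line that the arm cannot do raises arm.MotionError and nothing moves.
- ticket.finish_job(): hands the job in; it is judged then, once.
Readings, each from a call of its own:
- arm.read_time(): time.
- arm.read_joint_positions(): joint angles.
- arm.read_dq(): joint speeds.
- arm.read_effort(): joint torques, N m.
- arm.read_tool_pos(): TCP position.
- arm.read_eef_rot(): TCP orientation.
- arm.read_ft_force(): force on the tool from outside, world axes, zero at the start.
- arm.read_wrist_torque(): the same for the moment, N m.
- arm.read_opening(): opening from 0.0 (shut) to 1.0 (fully open).
- arm.read_finger_force(): force on a finger pad.
Only numpy, scipy, OpenCV 4.12 (cv2) and the standard library are available. Lean on these libraries where they do the work, as an engineer would, in place of code of your own. Each camera call takes 0.05 s, during which the arm holds its last target. There are 200 camera calls.

## Working session

There is one attempt and no reset: what is moved stays moved. The work goes in short steps, each a Python script; the robot and the scene stay as the last script left them, time stands still between calls to the robot, and variables do not carry over. Pictures are saved under pics/ and viewed, at most 10 in all, crops included, and the job is handed in when it is done.

```bash
ls; mkdir -p pics; python3 - <<'E'
from station import arm,snapshot,camera_info
import cv2
for n in("scene","side","wrist"):
    cv2.imwrite(f"pics/{n}0.png",snapshot(n)); print(n,camera_info(n))
print(arm.read_tool_pos(),arm.read_eef_rot(),arm.read_time())
E
```

```text
pics
scene {'fx': 450.3413494235046, 'fy': 450.3413494235046, 'cx': 318.84215344702193, 'cy': 227.44531175289262, 'R': array([[ 0.36034985,  0.93269859,  0.01487737],
       [ 0.62446311, -0.22935322, -0.74662101],
       [-0.69296019,  0.27833513, -0.66508325]]), 't': array([-0.20889266, -0.26386291,  1.7186217 ])}
side {'fx': 461.3001106152383, 'fy': 461.3001106152383, 'cx': 321.3347405899585, 'cy': 243.42920274230133, 'R': array([[ 0.87269514, -0.48785664, -0.01997726],
       [-0.37753691, -0.64827522, -0.66121488],
       [ 0.30962731,  0.58458117, -0.74993052]]), 't': array([-0.45966494,  0.27475512,  1.12353474])}
wrist {'fx': 371.64829954431775, 'fy': 371.64829954431775, 'cx': 317.6314565969602, 'cy': 239.48663650030113, 'T_tool_cam': array([[-2.03584206e-04, -9.46190065e-01, -3.23611372e-01,
         8.28357346e-02],
       [ 9.99999720e-01, -4.25716215e-04,  6.15628254e-04,
         3.62028629e-05],
       [-7.20267946e-04, -3.23611156e-01,  9.46189886e-01,
        -7.03111436e-02],
       [ 0.00000000e+00,  0.00000000e+00,  0.00000000e+00,
         1.00000000e+00]])}
[0.24261522 0.60255397 0.3030095 ] [ 1.90203289e-01  9.81744228e-01 -9.71940524e-04 -1.86528094e-04] 0.15
```

View pics/scene0.png

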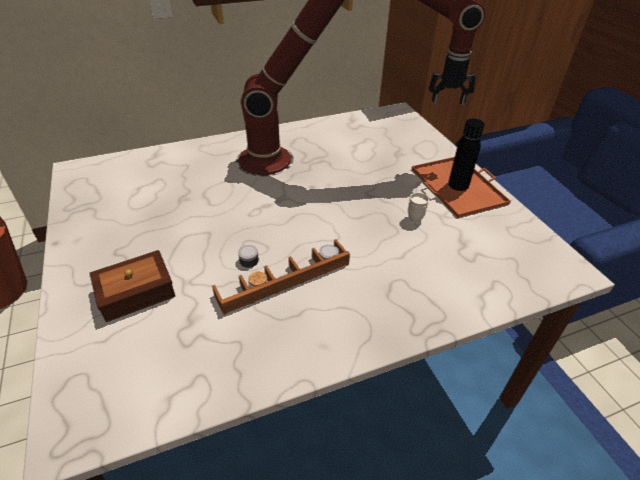

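View pics/side0.png

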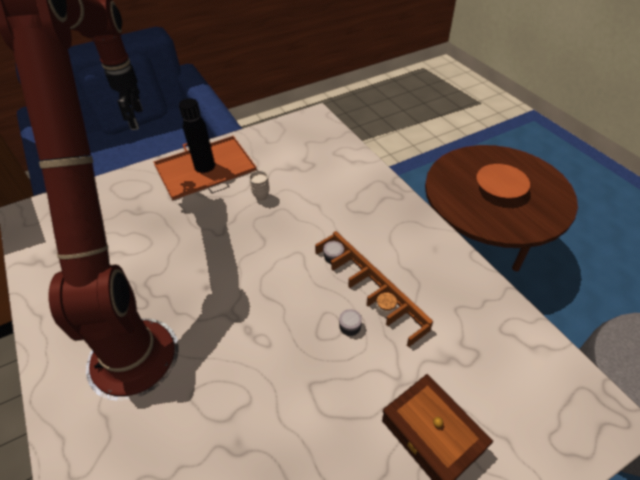

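The scene view shows the rack (about 215–350, 240–310) open toward the robot, with the loose tin at (248,255). The side view shows the rail from (336,237) to (430,325) and the tin at (350,321). I'll zoom in on both.

```bash
python3 - <<'E'
import cv2,numpy as np
a=cv2.imread("pics/scene0.png")[235:320,205:365];b=cv2.imread("pics/side0.png")[225:350,305:445]
a=cv2.resize(a,None,fx=5,fy=5,interpolation=cv2.INTER_CUBIC);b=cv2.resize(b,None,fx=4.6,fy=4.6,interpolation=cv2.INTER_CUBIC)
cv2.imwrite("pics/a.png",a);cv2.imwrite("pics/b.png",b);print(a.shape,b.shape)
E
```

```text
(425, 800, 3) (575, 644, 3)
```

View pics/a.png

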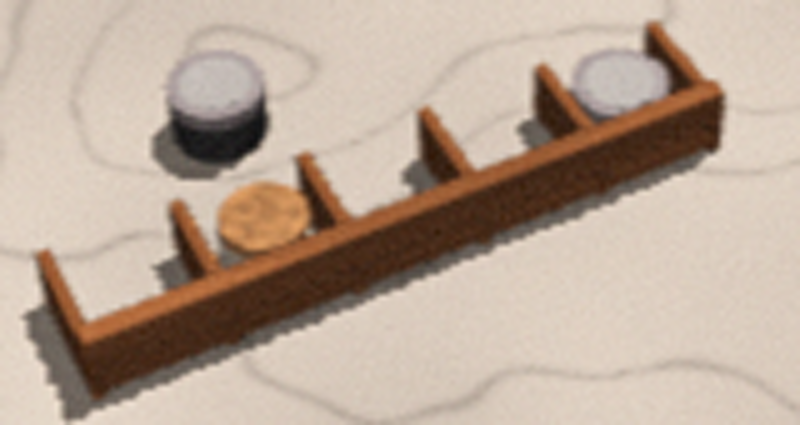

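View pics/b.png

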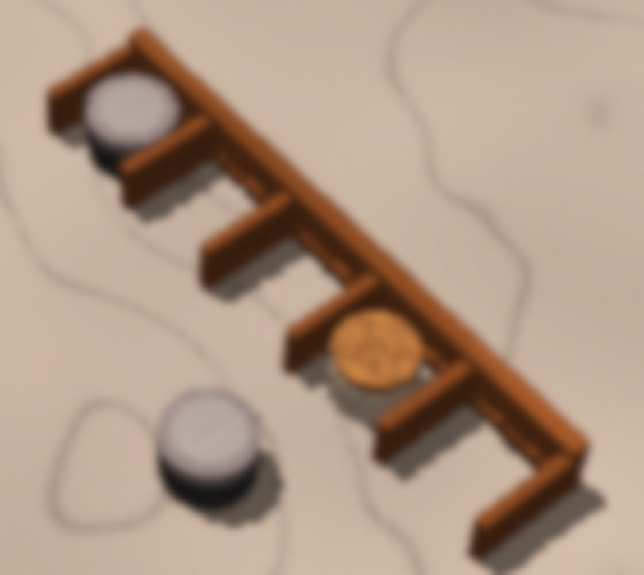

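Scene crop: rail back corners at (85,345) and (722,90), board front tops from (44,253) to (653,22), loose lid centre at (216,86). Side crop: rail from (140,30) to (588,445), board fronts from (50,95) to (477,520), lid centre at (210,435). The first gap holds the tin and the fourth the jar, which matches the description.

```bash
cat >h.py <<'E'
import numpy as np, cv2
from scipy.optimize import least_squares
from station import arm,snapshot,camera_info
from scipy.spatial.transform import Rotation as Rn
def proj(ci,X):
    c=np.atleast_2d(X)@ci["R"].T+ci["t"]; return np.c_[ci["fx"]*c[:,0]/c[:,2]+ci["cx"],ci["fy"]*c[:,1]/c[:,2]+ci["cy"]]
def projw(ci,X,p,q):
    T=ci["T_tool_cam"]; c=((np.atleast_2d(X)-p)@Rn.from_quat(q).as_matrix()-T[:3,3])@T[:3,:3]
    r=np.hypot(c[:,0],c[:,1]); th=np.arctan2(r,c[:,2])
    return np.c_[ci["cx"]+ci["fx"]*th*c[:,0]/r, ci["cy"]+ci["fx"]*th*c[:,1]/r]
def rack2w(P,X):
    X=np.atleast_2d(X); c,s=np.cos(P[2]),np.sin(P[2])
    return np.c_[P[0]+c*X[:,0]-s*X[:,1],P[1]+s*X[:,0]+c*X[:,1],X[:,2]]
E
python3 - <<'E'
from h import *
bd=np.array([[-.038,.1875-.075*i,.04] for i in range(6)])
A=np.array([(653,22),(543,67),(426,110),(306,155),(180,203),(44,253),(722,90),(85,345),(216,86)],float)
B=np.array([(50,95),(125,165),(204,245),(290,330),(380,425),(477,520),(143,28),(588,445),(210,435)],float)
A=(A+.5)/5-.5+[205,235];B=(B+.5)/4.6-.5+[305,225]
M=np.vstack([bd,[[.040,.192,.048],[.040,-.192,.048]]])
ca,cb=camera_info("scene"),camera_info("side")
for cams in ([(ca,A),(cb,B)],[(ca,A)],[(cb,B)]):
    f=lambda P:np.concatenate([(proj(c,rack2w(P,M))-m[:8]).ravel() for c,m in cams])
    r=least_squares(f,[.7,0,0]); 
    g=lambda t:np.concatenate([(proj(c,[[t[0],t[1],.038]])-m[8]).ravel() for c,m in cams])
    t=least_squares(g,[.6,0])
    print(r.x,np.sqrt(r.cost*2/len(r.fun)),t.x,t.fun)
    c,s=np.cos(r.x[2]),np.sin(r.x[2]); d=t.x-r.x[:2]; print("tin in rack",c*d[0]+s*d[1],-s*d[0]+c*d[1], np.linalg.norm(rack2w(r.x,[[.033,.15,0],[.033,0,0]])[:,:2],axis=1))
E
```

```text
[ 0.60755075 -0.11722414  0.1348088 ] 1.0508673631311352 [ 0.5033728  -0.19233757] [-0.93239789 -1.25624852  0.53173709 -1.0770773 ]
tin in rack -0.11332805642895766 -0.06043032075107861 [0.62112667 0.65011008]
[ 0.61217325 -0.1168667   0.14283423] 0.5732732066265976 [ 0.50926469 -0.19111513] [2.27373675e-13 5.68434189e-14]
tin in rack -0.11242979285119103 -0.05884338504083357 [0.62454085 0.65452039]
[ 0.60467716 -0.11860324  0.13053014] 0.6241959507553085 [ 0.50061511 -0.19432185] [8.52651283e-13 3.12638804e-12]
tin in rack -0.11303231020893464 -0.06152978734950183 [0.61883022 0.64756507]
```

```bash
cat >>h.py <<'E'
def quat(a): # tool pointing down, tool x at world angle a
    x=np.array([np.cos(a),np.sin(a),0]);z=np.array([0,0,-1.]);return Rn.from_matrix(np.c_[x,np.cross(z,x),z]).as_quat()
E
python3 - <<'E'
from h import *
P=[.6085,-.1175,.135]
p=arm.read_tool_pos(); arm.line_to([p[0],p[1],.40]); arm.move_gripper(0.0,20)
w=rack2w(P,[[-.08,0,.30]])[0]
for a in (P[2]+np.pi,P[2]):
    print(arm.ik(w,quat(a)),arm.ik(w,quat(a+np.pi/2)),arm.ik(w,quat(a-np.pi/2)))
arm.movep(w+[0,0,.1],quat(P[2]+np.pi)); arm.line_to(w); arm.pause(.3)
p,q=arm.read_tool_pos(),arm.read_eef_rot();im=snapshot("wrist");cv2.imwrite("pics/w1.png",im);np.savez("w1.npz",p=p,q=q)
print(p,q,arm.read_time(),arm.read_ft_force())
E
```

```text
[-0.01418479  0.46812777  0.31731946  1.74452042 -0.17316675  0.9563674
  2.07721107] [-0.45510809  0.69138059  1.13505612  1.75692568 -0.68518439  1.15159307
 -2.11339016] [-0.2207042   0.51935507  0.64831863  1.75071505 -0.36541617  0.99490291
  0.70145777]
[-0.40825338  0.63514798  1.0138202   1.75577665 -0.60163706  1.09692167
 -0.62808645] [-0.2207042   0.51935507  0.64831863  1.75071505 -0.36541617  0.99490291
  0.70145777] [-0.45510809  0.69138059  1.13505612  1.75692568 -0.68518439  1.15159307
 -2.11339016]
[ 0.52945125 -0.1283151   0.30064915] [-6.74940509e-02  9.97719447e-01 -1.14962636e-04  6.66719166e-04] 5.6417 [ 0.27526474 -0.0312868   0.38160777]
```

View pics/w1.png

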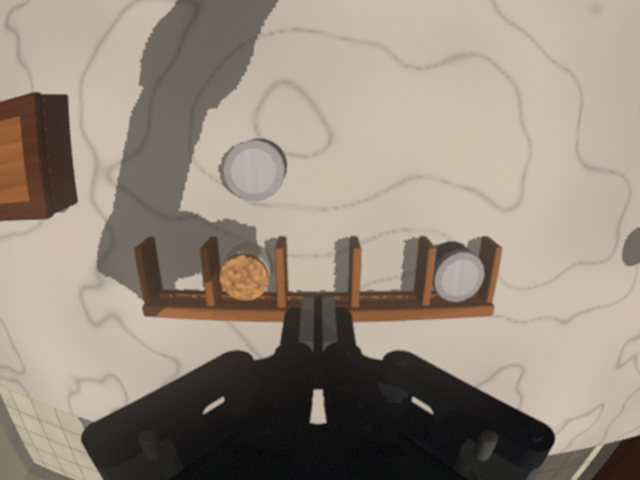

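The wrist view shows the rail back corners near (144,316) and (494,314) and the loose lid at (253,169). Gap 3 (281–350) is empty. I'll zoom to refine the edges.

```bash
python3 - <<'E'
import cv2
cv2.imwrite("pics/w1c.png",cv2.resize(cv2.imread("pics/w1.png")[130:330,125:515],(780,400),interpolation=cv2.INTER_CUBIC))
E
```

```text
(no output)
```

View pics/w1c.png

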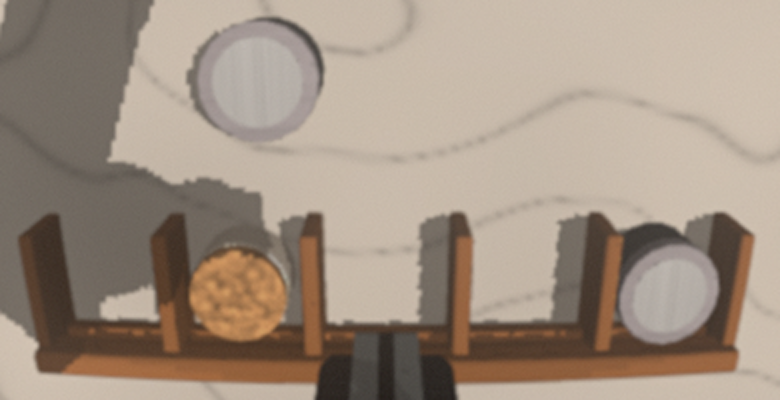

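```bash
python3 - <<'E'
from h import *
d=np.load("w1.npz");ci=camera_info("wrist")
I=np.array([(744,235),(609,234),(464,236),(313,235),(162,236),(29,237),(737,370),(39,372),(739,347),(40,347),(259.5,80)],float)
I=(I+.5)/2-.5+[125,130]
M=np.array([[-.038,.1875-.075*i,.04] for i in range(6)]+[[.04,.192,.048],[.04,-.192,.048],[.026,.192,.048],[.026,-.192,.048]])
f=lambda P:(projw(ci,rack2w(P,M),d["p"],d["q"])-I[:10]).ravel()
r=least_squares(f,[.6,-.12,.13]);print(r.x,r.fun.reshape(-1,2).round(1).tolist())
t=least_squares(lambda t:(projw(ci,[[*t,.038]],d["p"],d["q"])-I[10]).ravel(),[.5,-.19]).x
c,s=np.cos(r.x[2]),np.sin(r.x[2]); e=t-r.x[:2]; print(t,"tin in rack",c*e[0]+s*e[1],-s*e[0]+c*e[1])
E
```

```text
[ 0.60552269 -0.11711112  0.13761732] [[3.3, -0.8], [4.1, 0.2], [1.2, -0.3], [-2.1, 0.4], [-2.0, -0.1], [-2.5, -0.8], [0.7, 0.9], [-1.0, 1.0], [2.2, 1.3], [-4.1, 2.3]]
[ 0.5020178  -0.19002096] tin in rack -0.11252834328081504 -0.05802137718871293
```

The three rack estimates agree to about 3 mm, and the sizes and reach are consistent. Next is the rail touch, sliding under light force.

```bash
cat >>h.py <<'E'
P=[.606,-.117,.137]
def rk(x,y,z): return rack2w(P,[[x,y,z]])[0]
E
python3 - <<'E'
from h import *
q=quat(P[2]+np.pi)
arm.movep(rk(.033,.15,.20),q); arm.line_to(rk(.033,.15,.135),.1,q); arm.pause(.3)
b=np.mean([arm.read_ft_force() for _ in range(5)],0)
F=lambda:(np.array(arm.read_ft_force())-b)
z=.128; 
while z>.112:
    arm.line_to(rk(.033,.15,z),.03); arm.pause(.05); f=F()
    if f[2]>2: break
    z-=.001
print("contact",z,f,arm.read_tool_pos(),arm.read_time()); arm.pause(.15)
y=.15
if f[2]>2:
  while y>.001:
    y-=.01; arm.line_to(rk(.033,y,z),.06); f=F()
    if f[2]<1.5: z-=.0005
    elif f[2]>5: z+=.0005
    if min(abs(y-k) for k in(.15,.07,.08,0))<.006: arm.pause(.1); print(round(y,3),z,F())
  arm.line_to(arm.read_tool_pos()+np.array([0,0,.08]),.15)
print(arm.read_time(),arm.read_tool_pos())
E
```

```text
contact 0.12 [-1.88656502 -1.58185273  4.89479196] [0.61827188 0.03608314 0.12077096] 10.4333
0.08 0.1205 [-0.29235894 -0.09340913  4.8839504 ]
0.07 0.121 [-0.19784907  0.54189562  4.30799456]
-0.0 0.1205 [-0.69104091 -3.00553153  0.88314817]
16.3167 [ 0.63784054 -0.11287784  0.19991289]
```

```bash
python3 - <<'E'
from h import *
q=quat(P[2]+np.pi)
arm.line_to(rk(.033,.004,.135),.1,q); arm.pause(.3)
b=np.mean([arm.read_ft_force() for _ in range(5)],0); z=.124
while z>.112:
    arm.line_to(rk(.033,.004,z),.03); arm.pause(.05); f=arm.read_ft_force()-b
    if f[2]>2: break
    z-=.001
arm.pause(.15); print("touch3",z,f); arm.line_to(rk(.033,.004,.20),.2)
q=quat(P[2]+np.pi/2)
arm.move_gripper(.25)
arm.movep(rk(-.113,-.125,.20),q); arm.line_to(rk(-.113,-.125,.083),.12,q); arm.pause(.3)
b=np.mean([arm.read_ft_force() for _ in range(5)],0)
arm.line_to(rk(-.113,-.037,.083),.04); print("push",arm.read_ft_force()-b,arm.read_opening())
arm.line_to(rk(-.113,-.075,.083),.1); arm.line_to(rk(-.113,-.075,.20),.2)
q=quat(P[2]+np.pi); arm.movep(rk(-.18,0,.26),q); arm.pause(.3)
p,qq=arm.read_tool_pos(),arm.read_eef_rot();im=snapshot("wrist");cv2.imwrite("pics/w2.png",im);np.savez("w2.npz",p=p,q=qq)
print(p,arm.read_time())
E
```

```text
touch3 0.123 [0.14809539 0.3850105  2.41688209]
push [0.54926644 0.13278355 0.17890332] 0.2465596823637684
[ 0.42780053 -0.14166744  0.25964303] 26.6417
```

View pics/w2.png

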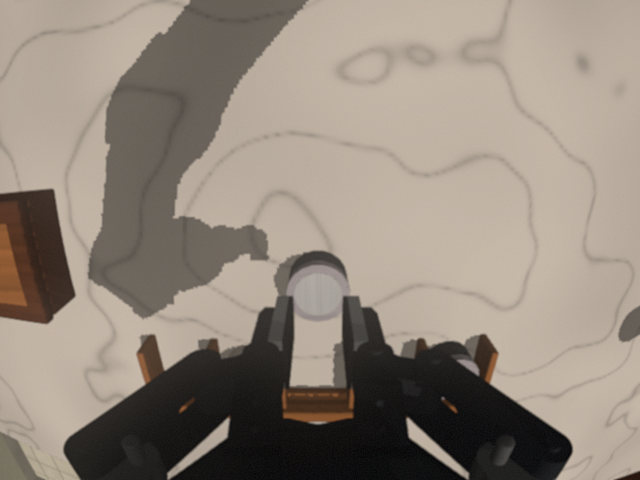

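The lid is at (318,291), midway between the outer boards (147 and 487), so the tin is centred on gap 3. Now the straight push home.

```bash
python3 - <<'E'
from h import *
d=np.load("w2.npz");ci=camera_info("wrist")
t=least_squares(lambda t:(projw(ci,[[*t,.038]],d["p"],d["q"])-[318,291]).ravel(),[.5,-.13]).x
c,s=np.cos(P[2]),np.sin(P[2]); e=t-np.array(P[:2]); tx,ty=c*e[0]+s*e[1],-s*e[0]+c*e[1]; print("tin",tx,ty)
if abs(ty)>.01 or abs(tx+.113)>.02: raise SystemExit("check")
q=quat(P[2]+np.pi); x0=tx-.065
arm.movep(rk(x0,ty,.20),q); arm.line_to(rk(x0,ty,.083),.12,q); arm.pause(.3)
b=np.mean([arm.read_ft_force() for _ in range(5)],0)
arm.line_to(rk(-.113,0,.083),.05); arm.line_to(rk(-.05,0,.083),.05)
x=-.05
while x<-.03:
    x+=.001; arm.line_to(rk(x,0,.083),.03); f=arm.read_ft_force()-b
    fx=-(c*f[0]+s*f[1])
    if x>-.047: print(round(x,3),f.round(2))
    if fx>4: break
xx=x
arm.line_to(rk(-.12,0,.083),.08); arm.line_to(rk(-.12,0,.30),.2); arm.pause(.3)
p,qq=arm.read_tool_pos(),arm.read_eef_rot();im=snapshot("wrist");cv2.imwrite("pics/w3.png",im);np.savez("w3.npz",p=p,q=qq)
print(xx,p,arm.read_time())
E
```

```text
tin -0.11522392199383492 8.048819754397779e-05
-0.046 [ 0.75  0.91 -0.22]
-0.045 [-0.04  0.62 -1.02]
-0.044 [-0.14  0.55 -0.85]
-0.043 [-0.01  0.24 -1.29]
-0.042 [ 0.89 -0.69 -1.  ]
-0.041 [ 0.13 -0.24 -0.47]
-0.04 [-0.38  0.81 -0.51]
-0.039 [-0.84  0.66 -1.13]
-0.038 [-3.73  0.26  1.6 ]
-0.037 [-5.21  0.49  3.77]
-0.03699999999999999 [ 0.48695827 -0.13337815  0.29940713] 37.3333
```

View pics/w3.png

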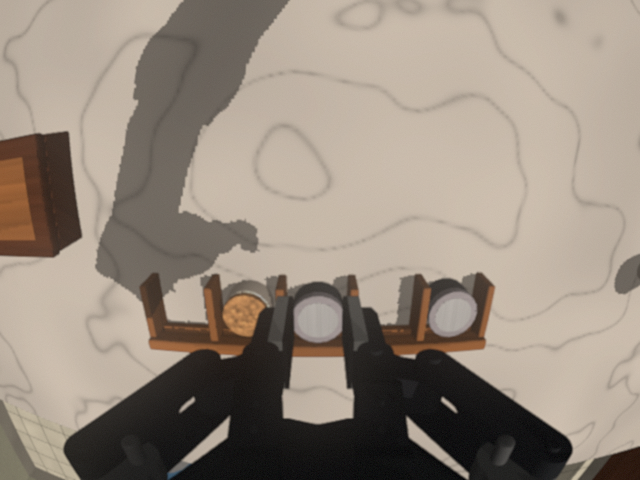

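The tin is home in gap 3 (lid at 318,314, reaching the rail). The push stopped on the back where predicted, and the neighbours haven't moved.

```bash
python3 -c "
from station import ticket
print(ticket.finish_job())"
```

```text
the job is handed in; nothing more can be done
None
```

I touched the rail over gaps one, two and three in order, then pushed the saffron tin upright into the third gap. It is home against the back by push force and wrist camera, and I handed the job in at about 37 s of the 64 s allowed. The judge returned no verdict.

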